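Load the swing table and index it to the soldering stop

ROBOT

A 6-joint arm with a two-finger parallel gripper is mounted at the origin on a cart in front of the work surface, level with it; the furniture and walls round the work are solid. World frame = base frame: x ahead of the robot, y to its left, z up, the work surface at z = 0. Lengths are in m, angles in rad, forces in N, time in s.
With the tool pointing down it reaches from about 0.35 to 0.975 m from the base axis. Payload 17.4 kg.
Tool frame: the origin (TCP) lies between the finger pads; the fingertips stand 17 mm ahead of it and the grasp point (between the pads) lies 2 mm behind it; y points along the fingers, z is the direction in which the jaws open and shut, and the axes are right-handed (so a half turn about y gives the same grasp; the last joint's range is limited). The gripper opens to 85 mm and grips with 20 to 120 N. Pads are 22 mm wide; open, the fingers measure 114 mm over their backs; the gripper's body (76 mm by 85 mm) begins 54 mm behind the grasp point. The pads swing forward as they close: fully open they stand 13 mm farther back than shut.
Start: joints at [-1.328, 0.116, 1.442, -0, 1.584, -0.038], TCP at [0.187, -0.649, 0.248] pointing down, gripper open.
Joint ranges: [-2.83, 2.83], [-0.83, 2.19], [0.07, 2.5], [-1.14, 4.28], [0.01, 3], [-2.97, 2.97]. Speed limits (rad/s): [1.89, 1.89, 2.22, 3.14, 3.14, 3.14].

INTERFACE

Orientations are given as a unit quaternion [w, x, y, z].
In Python, from plant import ctrl gives the robot as it stands. The module is installed in compiled form; this text tells all that it offers.
- The arm moves only by the tool send_rows, never from a script. Its argument "motion" is text: rows parted by semicolons, each of 6 numbers parted by spaces: the shift along the tool's x, y, z in units of 30 mm (1.0 is 30 mm), then the turn, a rotation vector about the tool's x, y, z in rad. A call has 1 to 20 rows; each row is the pose to reach, as a shift and turn from the pose commanded when the call began, along the tool's axes at that moment; what a row does not reach only later rows make up. A row lasts 1/10 s, in which the tool goes at most 50 mm and 8.59 degrees, less where a joint would pass 70% of its speed; a pose out of reach is approached as far as the arm can. A call with a gripper value outside its range is refused whole. "jaw" is the gripper's target within -1 to 1 (shut at 1, half-way at 0, fully open at -1), set as the call begins (left out, the last holds). The fingers move at their own pace and stop on an object; "grip_force" is the grip in N (left out, the last holds). Time passes only in rows, so rows that repeat a pose let the fingers close. It gives the time, the measured TCP pose, the force and the opening at its end, in the units of the state.
- ctrl.get_obs(): the state, without advancing time (a new reading comes with each control period).
- ctrl.read_camera(name): name is "scene" or "top"; returns a dict with "img" (420x560x3 uint8, red, green, blue), "K" (3x3 intrinsics, pixels), "dist_coeffs" ([k1, k2, p1, p2, k3] as OpenCV has them; the pictures are not rectified), "R" (3x3) and "t" (3): a world point X has camera coordinates R X + t. Camera axes: x right, y down, z forward; pixel columns grow to the right and rows downward; lengths in m; the calibration is good to about 2 mm. A picture is of the moment at which its call begins. There is no depth.
- ctrl.job_done(): hands the job in, once; it reports no verdict.
The state is a dict: "clock": time; "joints": joint angles; "qvel": joint speeds; "tau": joint torques, N m; "tcp_pos": TCP position; "tool_rot": TCP orientation; "ft_force": force on the tool from outside, world axes, zero at the start; "moment": the same for the moment, N m; "grip_width": finger opening in m.
Only numpy, scipy, OpenCV 4.12 (cv2) and the standard library are available. Lean on these libraries where they do the work, as an engineer would, in place of code of your own. Each camera call takes 0.05 s, during which the arm holds its last target. There are 200 camera calls.

TASK

Load the copper ring blank on the swing table and index it round to the soldering stop: set the blank flat over the locating boss on the seat, then pull the index plunger clear by its knob, swing the table counter-clockwise (seen from above) and let the sprung pin drop fully home in the hole of the brass shoe. The shoe was set by hand, so find its hole by feel, with the pin riding on the ring under its own spring; never press, jam or drive the pin against the ring with more than about 30 N. Keep the blank seated and leave the other things where they lie.

Things in the scene. Friction and masses are not known exactly. Their poses are not given: they have to be found in the camera images.
- swing_base: round grey base of the swing table, 238 mm across, 12 mm high, screwed to the bench. Origin: on the table's spindle axis, at bench height, z up. Its +x axis points from the spindle to the loading hole, where the pin sits at the start. Hole circle radius 95 mm. Pin 9 mm across, flat end with a 1 mm chamfer; holes 10.6 mm wide; the pin goes 7 mm deep
- index_ring: flat steel ring on the base (same origin and axes), top 20 mm above the bench, with just two holes: the loading hole at 0 degrees and one in the middle of the brass shoe, a 36 degree piece flush in a dark slot. The shoe's hole lies 75 degrees counter-clockwise of the loading hole, give or take 8 (set by hand, not measured: it can be seen, and felt)
- turntable (a joint): angle of the table, rad, counter-clockwise positive seen from above, 0 with the pin central in the loading hole (play 0.009 each way); stops at -0.6 and 2.0. It turns stiffly (0.22 N m, 2.3 N at the knob) and stays where left. Aluminium disc 156 mm across, top 34 mm above the bench; its steel arm (top at 43 mm) carries the plunger at radius 95 mm
- index_pin (a joint): lift of the sprung index pin with its knob, m: 0 fully home, 0.007 when the pin rides on the ring's face, stop at 0.014. The spring pulls down with 6 N at 0 and 9.5 N at the stop
- knob (a point): middle of the plunger's black knurled knob with a red disc on top: upright round knob 25 mm across, from 60 to 85.5 mm above the bench with the pin home (this point at 72.5 mm), on the end of the table's arm; it rises with the pin. Grip it from above; below it a sleeve 15 mm across, and a nut 23 mm across up to 49 mm above the bench
- pin_nose: the steel pin under the knob, 9 mm across; same axes as the turntable, origin on the pin's axis at bench height with the pin home, rising with it
- seat (a point): centre of the work seat's flat top, on the table 43 mm from the spindle, 40 mm above the bench: white refractory disc 62 mm across with a steel locating boss in its middle, 33 mm across and 10 mm high, tapered over the top 4 mm. A quarter turn clockwise from the knob's arm
- copper_ring: copper ring blank, plain short tube: outside 46 mm, inside 38 mm, 16 mm high, lying flat on the bench with its axis upright; origin at the centre of its underside
- silver_ring: silver-coloured ring blank of the same size as the copper one; a bystander
- chasing_hammer: small hammer, 61 x 198 x 29 mm, wooden handle; bystander, origin under its middle
- cutters_blue: blue-handled cutters, 53 x 122 x 10 mm; bystander, origin under the middle
- tweezers: steel tweezers, 14 x 126 x 10 mm; bystander, origin under the middle
Things that resemble listed ones, but are neither listed nor needed, are in the scene too. Of the things that look like the copper_ring, the smaller one is meant.

How it is judged:
By the outcome, as a careful person would: the job done as asked, in the order asked, and still so for the second after the job is handed in, with the robot touching nothing.
It also fails if it takes over 61 s, if anything falls off the work surface, if the arm or the gripper's body presses on something with over 40 N, if the wrist force passes 120 N, or if a joint passes its speed limit or range.

## Working session

There is one attempt and no reset: what is moved stays moved. The work goes in short steps, Python scripts to look and compute and a tool call to move; the robot and the scene stay as the last step left them, time stands still between calls to the robot, and variables do not carry over. Pictures are saved under pics/ and viewed, about 8 in all and at most 12, crops included, and the job is handed in when it is done.

Besides the shell and the picture viewer there is one more tool, called after ">>>" as name(argument=value, ...) on one line, values as JSON. send_rows: Moves the arm, as the interface text tells. Its arguments: {"type":"object","properties":{"motion":{"type":"string"},"jaw":{"type":"number"},"grip_force":{"type":"number"}},"required":["motion"]}

```bash
mkdir -p pics; cat > h.py <<'E'
import numpy as np, cv2
from plant import ctrl
def cam(n):
    c=ctrl.read_camera(n); return c
def save(c,name,box=None,s=1):
    im=c["img"][:,:,::-1]
    if box: x0,y0,x1,y1=box; im=im[y0:y1,x0:x1]
    if s!=1: im=cv2.resize(im,None,fx=s,fy=s,interpolation=cv2.INTER_CUBIC)
    cv2.imwrite("pics/"+name,im)
def ray(c,uv,z):
    p=cv2.undistortPoints(np.array([[uv]],float),np.array(c["K"]),np.array(c["dist_coeffs"]))[0,0]
    R=np.array(c["R"]);t=np.array(c["t"]);o=-R.T@t;d=R.T@np.array([p[0],p[1],1])
    return o+d*(z-o[2])/d[2]
def proj(c,X):
    r,_=cv2.Rodrigues(np.array(c["R"]));return cv2.projectPoints(np.array(X,float).reshape(-1,3),r,np.array(c["t"]),np.array(c["K"]),np.array(c["dist_coeffs"]))[0][:,0]
E
python3 - <<'E'
from h import *
o=ctrl.get_obs();print({k:np.round(v,3) for k,v in o.items()})
for n in("scene","top"):
    c=cam(n);save(c,n+"0.png",s=1.4);np.save(n+"0.npy",c,allow_pickle=True)
    print(n,np.round(-np.array(c["R"]).T@c["t"],3),np.round(c["K"],0).tolist())
E
```

```text
{'clock': np.float64(0.0), 'joints': array([-1.328,  0.116,  1.442, -0.   ,  1.584, -0.038]), 'qvel': array([-0., -0., -0.,  0.,  0.,  0.]), 'tau': array([-0.0000e+00, -7.3198e+01, -6.3249e+01, -0.0000e+00,  6.0000e-03,
       -0.0000e+00]), 'tcp_pos': array([ 0.187, -0.648,  0.248]), 'tool_rot': array([ 0.099, -0.099,  0.701, -0.7  ]), 'ft_force': array([0.317, 0.105, 0.059]), 'moment': array([-0.02 , -0.034, -0.009]), 'grip_width': np.float64(0.085)}
scene [-0.174 -0.406  0.499] [[415.0, 0.0, 279.0], [0.0, 415.0, 214.0], [0.0, 0.0, 1.0]]
top [0.288 0.239 1.323] [[544.0, 0.0, 277.0], [0.0, 544.0, 213.0], [0.0, 0.0, 1.0]]
```

View pics/scene0.png

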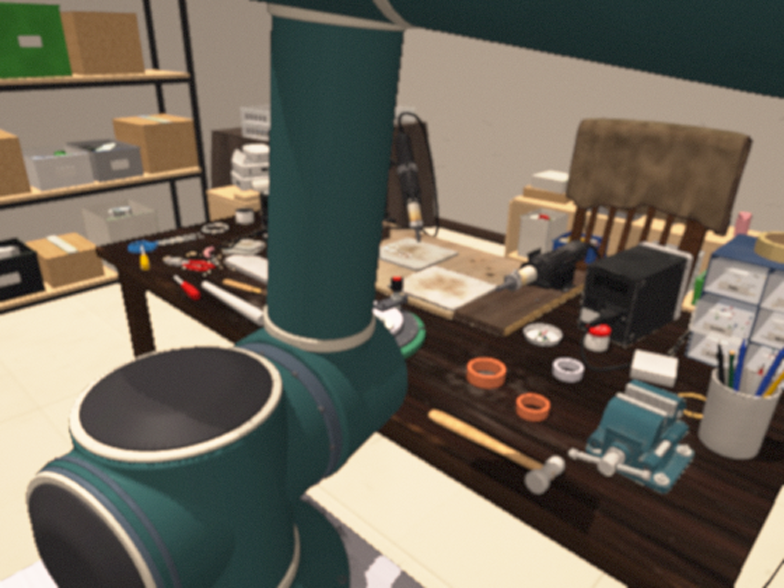

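View pics/top0.png

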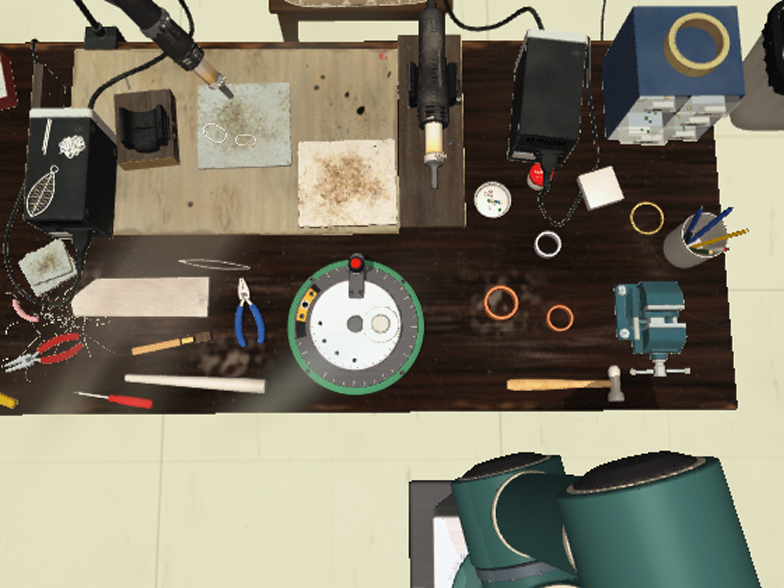

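The scene shot is largely blocked by the arm. The top view (×1.4) shows the table at about (356,324), the red knob at (356,263), the brass shoe at (307,305) and the seat at (381,323). Copper candidates are the larger orange ring at (501,302) and the smaller one at (560,318). The silver ring is at (547,244) and the brass hoop at (646,217). The smaller copper ring should be the 46 mm one, so I'll measure it and view a crop.

```bash
python3 - <<'E'
from h import *
c=np.load("top0.npy",allow_pickle=True).item();im=c["img"]
hsv=cv2.cvtColor(im,cv2.COLOR_RGB2HSV)
def blobs(m,z,amin=15,box=None):
    n,l,s,ce=cv2.connectedComponentsWithStats(m.astype(np.uint8))
    for i in range(1,n):
        if s[i,4]>=amin and (box is None or (box[0]<ce[i][0]<box[2] and box[1]<ce[i][1]<box[3])):
            cn=max(cv2.findContours((l==i).astype(np.uint8),0,1)[0],key=cv2.contourArea)
            (x,y),r=cv2.minEnclosingCircle(cn)
            f=cv2.fitEllipse(cn) if len(cn)>5 else None
            P=ray(c,ce[i],z);print(s[i,4],ce[i].round(1),"circ",round(x,1),round(y,1),round(r,1),np.round(P,4),"diam",round(2*r/544*(1.323-z),4), f and np.round(f[0]+f[1],1))
H,S,V=cv2.split(hsv)
print("copper");blobs((H<15)&(S>130)&(V>120),0.016,40,(330,180,440,260))
print("red");blobs(((H<8)|(H>172))&(S>150)&(V>120),0.0855,10,(230,170,280,210))
print("brass");blobs((H>14)&(H<30)&(S>120)&(V>120),0.02,10,(195,190,240,250))
print("green");blobs((H>60)&(H<90)&(S>80),0.0,100,(195,180,310,290))
print("white disc");blobs((S<40)&(V>170),0.034,100,(195,180,310,290))
save(c,"crop1.png",(190,165,430,295),3.3)
E
```

```text
copper
184 [357.6 215.8] circ 357.2 215.8 12.5 [0.5111 0.0351 0.016 ] diam 0.0601 [357.4 215.8  23.6  24. ]
123 [399.5 226.5] circ 399.5 227.1 9.8 [ 0.4837 -0.0661  0.016 ] diam 0.047 [399.5 226.9  18.1  18.7]
red
41 [253.7 187.5] circ 253.6 187.4 3.7 [0.5677 0.2858 0.0855] diam 0.0167 [253.7 187.5   6.2   6.8]
brass
54 [220.9 210.9] circ 221.0 211.5 5.6 [0.5248 0.3682 0.02  ] diam 0.0268 [221.  210.8   6.9  10.8]
54 [215.2 224. ] circ 215.5 223.5 5.7 [0.4927 0.3817 0.02  ] diam 0.0273 [215.2 224.    6.8  10.8]
green
109 [235.2 191.3] circ 235.7 191.9 13.7 [0.5778 0.3352 0.    ] diam 0.0665 [235.2 191.6   5.2  27.8]
781 [275.5 245.5] circ 254.3 233.3 48.6 [0.4415 0.236  0.    ] diam 0.2362 [253.9 233.1  92.5  93.2]
274 [211.1 229.5] circ 217.0 229.5 30.6 [0.4823 0.3938 0.    ] diam 0.1491 [225.9 230.4  37.7  63.7]
white disc
2968 [253.2 232.7] circ 253.2 231.7 32.5 [0.4687 0.289  0.034 ] diam 0.154 [253.2 232.9  60.4  64.9]
```

View pics/crop1.png

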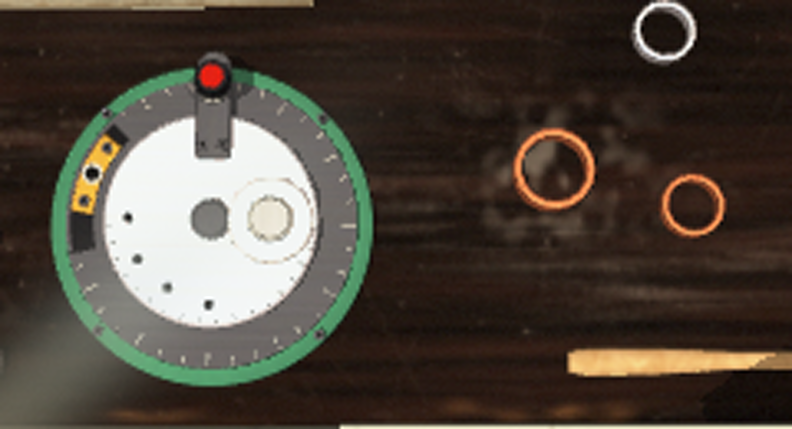

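The crop confirms it: the smaller copper ring at crop (693,205) measures 47 mm, and the other at (554,169) is 60 mm. The shoe's open hole is at crop (92,173), between two screw heads. Next I'll refine the table geometry.

```bash
python3 - <<'E'
from h import *
from scipy.spatial.transform import Rotation as Ro
c=np.load("top0.npy",allow_pickle=True).item();im=c["img"]
hsv=cv2.cvtColor(im,cv2.COLOR_RGB2HSV);H,S,V=cv2.split(hsv)
g=cv2.cvtColor(im,cv2.COLOR_RGB2GRAY)
def fit(P):
    A=np.c_[2*P,np.ones(len(P))];x=np.linalg.lstsq(A,(P**2).sum(1),rcond=None)[0];return x[:2],np.sqrt(x[2]+x[:2]@x[:2])
def circ(m,z,label,sel=None):
    cn=max(cv2.findContours(m.astype(np.uint8),0,1)[0],key=cv2.contourArea)[:,0]
    P=np.array([ray(c,p,z)[:2] for p in cn])
    for _ in range(6):
        x,r=fit(P);e=abs(np.hypot(*(P-x).T)-r);P=P[e<max(.0015,2*np.median(e))]
    print(label,x.round(4),"r",r.round(4),len(P));return x
box=np.zeros(g.shape,bool);box[180:285,200:310]=1
a=circ((H>60)&(H<90)&(S>80)&(V>60)&box,0.010,"green rim")
b=circ((S<40)&(V>150)&box,0.034,"disc")
hub=np.zeros(g.shape,bool);hub[222:240,245:263]=1
d=circ((V<150)&hub,0.036,"hub")
st=np.zeros(g.shape,bool);st[220:243,261:283]=1
e=circ((S>18)&(V>100)&st,0.05,"boss")
k=ray(c,(253.7,187.4),0.0855)[:2];print("knob",k.round(4),[np.hypot(*(k-q)).round(4) for q in(a,b,d)])
m=np.zeros(g.shape,np.uint8);m[212:223,212:224]=1
ys,xs=np.nonzero(m);w=(g[ys,xs]<70);print(g[212:223,212:224]);h=ray(c,(217.7,217.3),0.02)[:2]
for q in(a,b,d):
    f=lambda v:np.degrees(np.arctan2(v[1],v[0]));print("knob ang",f(k-q).round(2),"hole",f(h-q).round(2),np.hypot(*(h-q)).round(4),"diff",(f(h-q)-f(k-q)).round(2))
R=Ro.from_quat(ctrl.get_obs()["tool_rot"],scalar_first=True).as_matrix();print(R.round(3))
E
```

```text
green rim [0.4728 0.2882] r 0.1132 318
disc [0.4718 0.289 ] r 0.0765 138
hub [0.4726 0.2889] r 0.0128 27
boss [0.4706 0.2451] r 0.0154 38
knob [0.568  0.2858] [np.float64(0.0953), np.float64(0.0962), np.float64(0.0954)]
[[124 123 123 103  97 189 191 191 189 188 191 192]
 [124 124 115 103 174 189 194 191 189 190 192 203]
 [127 127 104 129 194 177 212 204 190 191 188  87]
 [127 117 101 183 226 130 180 229 204 192 152 101]
 [125 107  96 231  76  25  26  84 230 189 101 103]
 [ 99 107 144 194  23  26  23  35 185 120 103 104]
 [122 105 163 231  57  31  42  65 228 102 103 103]
 [104 131 193 204 191  94 143 191 160 103 102 108]
 [109 173 192 194 215 203 219 213  86 104 104 130]
 [105 162 192 193 193 195 192 189  85 103 106 191]
 [127 194 193 195 193 197 192 153 100 102 108 227]]
knob ang -1.41 hole 67.46 0.0948 diff 68.88
knob ang -1.9 hole 66.76 0.0944 diff 68.66
knob ang -1.85 hole 67.23 0.0942 diff 69.08
[[-0.961 -0.     0.277]
 [-0.277  0.001 -0.961]
 [-0.    -1.    -0.001]]
```

```bash
cat >> h.py <<'E'
from scipy.spatial.transform import Rotation as Ro
def go(pos,jaw_deg,o=None):
    "shift (units) + turn from measured pose to TCP pos, pointing down, jaw axis (tool z) heading jaw_deg"
    o=o or ctrl.get_obs();R=Ro.from_quat(o["tool_rot"],scalar_first=True)
    a=np.radians(jaw_deg);z=np.array([np.cos(a),np.sin(a),0]);y=np.array([0,0,-1.]);x=np.cross(y,z)
    T=Ro.from_matrix(np.c_[x,y,z]);s=R.inv().apply(np.array(pos)-o["tcp_pos"])/.03
    return np.r_[s,(R.inv()*T).as_rotvec()].round(3)
def st():
    o=ctrl.get_obs();R=Ro.from_quat(o["tool_rot"],scalar_first=True).as_matrix();print("t",round(float(o["clock"]),2),"tcp",np.round(o["tcp_pos"],4),"jaw",np.degrees(np.arctan2(R[1,2],R[0,2])).round(1),"tilt",R[2].round(3),"F",np.round(o["ft_force"],1),"w",round(float(o["grip_width"]),4),"q",np.round(o["joints"],2))
E
python3 -c "
from h import *
print(go((.483,-.066,.248),-74));print(go((.483,-.066,.06),-74))"
```

```text
[-1.4860e+01  4.0000e-03 -1.5919e+01  1.0000e-03  2.0000e-03 -0.0000e+00]
[-1.4860e+01  6.2710e+00 -1.5913e+01  1.0000e-03  2.0000e-03 -0.0000e+00]
```

>>> send_rows(motion="-14.86 0 -15.92 0 0 0;-14.86 0 -15.92 0 0 0;-14.86 0 -15.92 0 0 0;-14.86 0 -15.92 0 0 0;-14.86 0 -15.92 0 0 0;-14.86 0 -15.92 0 0 0;-14.86 0 -15.92 0 0 0;-14.86 0 -15.92 0 0 0;-14.86 0 -15.92 0 0 0;-14.86 0 -15.92 0 0 0;-14.86 0 -15.92 0 0 0;-14.86 0 -15.92 0 0 0;-14.86 2 -15.92 0 0 0;-14.86 4 -15.92 0 0 0;-14.86 5.5 -15.92 0 0 0;-14.86 6.27 -15.92 0 0 0;-14.86 6.27 -15.92 0 0 0;-14.86 6.27 -15.92 0 0 0", jaw=-0.4, grip_force=25)

```text
clock: 1.9
tcp_pos: [0.4829, -0.0662, 0.0608]
tool_rot: [0.098, -0.099, 0.7, -0.7]
ft_force: [0.8, -0.5, 1.2]
grip_width: 0.0597
```

```bash
python3 -c "
from h import *
st();c=cam('scene');save(c,'s1.png',(300,180,520,330),3.5)
print(go((.483,-.066,.02),-74))"
```

```text
t 1.9 tcp [ 0.4829 -0.0662  0.0608] jaw -73.9 tilt [ 0.001 -1.    -0.001] F [ 0.8 -0.5  1.2] w 0.0597 q [-0.19 -0.18  2.05 -0.    1.28  1.1 ]
[ 2.500e-02  1.414e+00 -2.400e-02 -1.000e-03  1.000e-03 -1.000e-03]
```

View pics/s1.png

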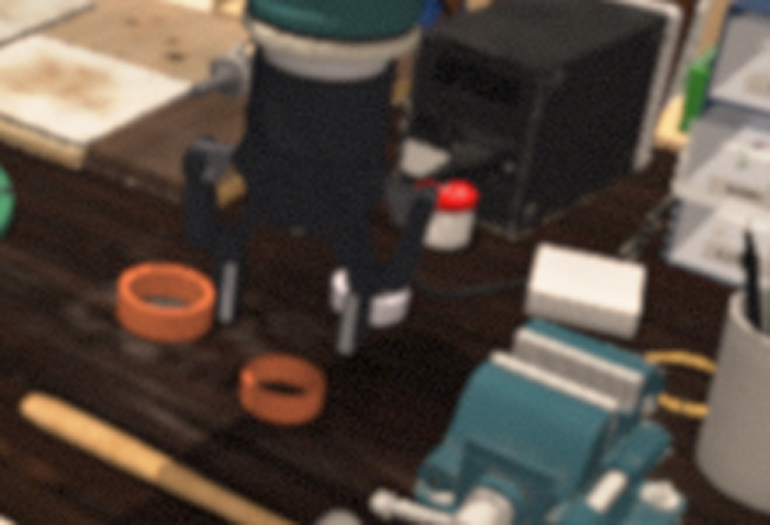

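The scene crop shows the gripper straddling the small copper ring at crop (283,385), with fingertips at (228,305) and (348,340). I'll descend and squeeze once along this axis, then turn and squeeze again so the ring is centred both ways.

>>> send_rows(motion="0 0.7 0 0 0 0;0 1.38 0 0 0 0;0 1.38 0 0 0 0;0 1.38 0 0 0 0")

```text
clock: 2.35
tcp_pos: [0.4841, -0.0666, 0.0213]
tool_rot: [-0.1, 0.098, -0.7, 0.7]
ft_force: [0.6, -0.8, -0.1]
grip_width: 0.0594
```

>>> send_rows(motion="0 0 0 0 0 0;0 0 0 0 0 0;0 0 0 0 0 0;0 0 0 0 0 0;0 0 0 0 0 0", jaw=1)

```text
clock: 2.85
tcp_pos: [0.4842, -0.0664, 0.0214]
tool_rot: [-0.1, 0.098, -0.7, 0.701]
ft_force: [-3.9, 0.2, 11.6]
grip_width: 0.045
```

>>> send_rows(motion="0 -0.08 0 0 0 0;0 -0.08 0 0 0 0;0 -0.08 0 0 0 0;0 -0.08 0 0 -0.13 0;0 -0.08 0 0 -0.26 0;0 -0.08 0 0 -0.39 0;0 -0.08 0 0 -0.52 0;0 -0.08 0 0 -0.65 0;0 -0.08 0 0 -0.78 0;0 -0.08 0 0 -0.91 0;0 -0.08 0 0 -1.04 0;0 -0.08 0 0 -1.17 0;0 -0.08 0 0 -1.29 0;0 -0.08 0 0 -1.29 0;0 -0.08 0 0 -1.29 0", jaw=-0.35)

```text
clock: 4.35
tcp_pos: [0.483, -0.0661, 0.0212]
tool_rot: [0.499, -0.499, 0.501, -0.501]
ft_force: [0.6, -1.0, 0.5]
grip_width: 0.0576
```

>>> send_rows(motion="0 0 0 0 0 0;0 0 0 0 0 0;0 0 0 0 0 0;0 0 0 0 0 0;0 0 0 0 0 0", jaw=1)

```text
clock: 4.85
tcp_pos: [0.4831, -0.0661, 0.0216]
tool_rot: [-0.5, 0.499, -0.5, 0.501]
ft_force: [-2.6, -0.2, 5.5]
grip_width: 0.0449
```

```bash
python3 -c "
from h import *
st()"
```

```text
t 4.85 tcp [ 0.4831 -0.0661  0.0216] jaw -0.1 tilt [-0. -1.  0.] F [-2.6 -0.2  5.5] w 0.0449 q [-0.19 -0.14  2.08  0.    1.2  -0.19]
```

>>> send_rows(motion="0 -1 0 0 0 0;0 -2 0 0 0 0;0 -3 0 0 0 0;-1.4 -3.2 -0.1 0 0 0;-2.8 -3.2 -0.2 0 0 0;-4.2 -3.2 -0.2 0 0 0;-5.6 -3.2 -0.3 0 0 0;-7 -3.2 -0.4 0 0 0;-8.4 -3.2 -0.4 0 0 0;-9.5 -3.2 -0.4 0 0 0;-10.39 -3 -0.4 0 0 0;-10.39 -2.5 -0.4 0 0 0;-10.39 -2.3 -0.4 0 0 0;-10.39 -2.3 -0.4 0 0 0;-10.39 -2.3 -0.4 0 0 0")

```text
clock: 6.35
tcp_pos: [0.4712, 0.2448, 0.0904]
tool_rot: [-0.5, 0.5, -0.5, 0.5]
ft_force: [-0.1, -0.1, -0.7]
grip_width: 0.0449
```

```bash
python3 -c "
from h import *
st();c=cam('scene');save(c,'s2.png',(200,140,360,260),4);c=cam('top');save(c,'t2.png',(190,165,350,295),4)
print(go((.471,.2455,.064),0))"
```

```text
t 6.35 tcp [0.4712 0.2448 0.0904] jaw -0.1 tilt [ 0. -1. -0.] F [-0.1 -0.1 -0.7] w 0.0449 q [ 0.43 -0.11  1.93 -0.    1.32  0.43]
[-0.017  0.895 -0.015 -0.001 -0.001 -0.   ]
```

View pics/t2.png

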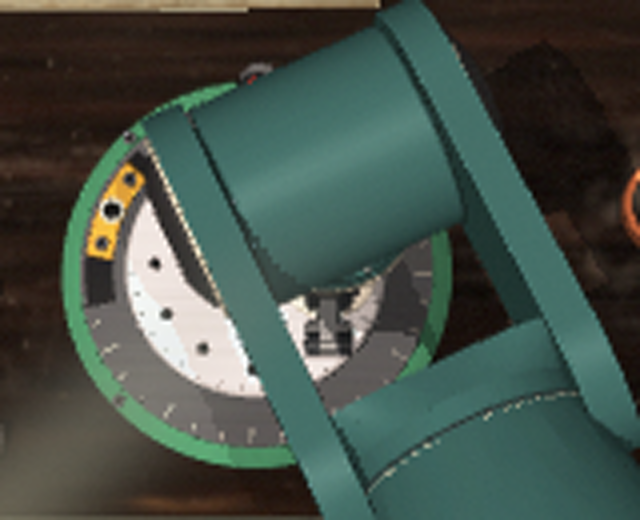

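The top view is covered by the arm, but the shoe hole at crop (111,210) is still visible. The ring's position comes from the grasp, so I'll lower it over the boss and watch the force.

>>> send_rows(motion="0 0.3 0 0 0 0;-0.02 0.55 0 0 0 0;-0.02 0.6 0 0 0 0;-0.02 0.65 0 0 0 0;-0.02 0.7 0 0 0 0;-0.02 0.75 0 0 0 0;-0.02 0.8 0 0 0 0;-0.02 0.8 0 0 0 0")

```text
clock: 7.25
tcp_pos: [0.471, 0.2461, 0.0661]
tool_rot: [-0.5, 0.5, -0.5, 0.5]
ft_force: [-1.0, 0.3, -1.4]
grip_width: 0.0446
```

>>> send_rows(motion="0 0.03 0 0 0 0;0 0.06 0 0 0 0;0 0.09 0 0 0 0;0 0.12 0 0 0 0;0 0.12 0 0 0 0")

```text
clock: 7.75
tcp_pos: [0.471, 0.2461, 0.0624]
tool_rot: [-0.5, 0.5, -0.5, 0.5]
ft_force: [0.2, -0.3, -0.1]
grip_width: 0.0452
```

>>> send_rows(motion="0 0.02 0 0 0 0;0 0.02 0 0 0 0")

```text
clock: 7.95
tcp_pos: [0.471, 0.2461, 0.062]
tool_rot: [-0.5, 0.5, -0.5, 0.5]
ft_force: [-0.4, 0.3, 0.1]
grip_width: 0.0448
```

>>> send_rows(motion="0 0 0 0 0 0;0 0 0 0 0 0;0 0 0 0 0 0;0 0 0 0 0 0;0 -1 0 0 0 0;0 -2 0 0 0 0;0 -3 0 0 0 0;0 -3.2 0 0 0 0;0 -3.2 0 0 0 0", jaw=-0.3)

```text
clock: 8.85
tcp_pos: [0.4714, 0.2463, 0.159]
tool_rot: [0.501, -0.499, 0.5, -0.5]
ft_force: [0.0, -0.5, 0.1]
grip_width: 0.0554
```

```bash
python3 -c "
from h import *
st()
print(go((.5677,.286,.158),-91.7));print(go((.5677,.286,.076),-91.7))
c=cam('scene');save(c,'s3.png',(200,170,360,290),4)"
```

```text
t 8.85 tcp [0.4714 0.2463 0.159 ] jaw 0.0 tilt [-0.001 -1.     0.002] F [ 0.  -0.5  0.1] w 0.0554 q [ 0.43 -0.16  1.86  0.    1.44  0.43]
[-1.322e+00  4.000e-02  3.210e+00 -1.000e-03  1.600e+00 -2.000e-03]
[-1.319e+00  2.773e+00  3.205e+00 -1.000e-03  1.600e+00 -2.000e-03]
```

View pics/s3.png

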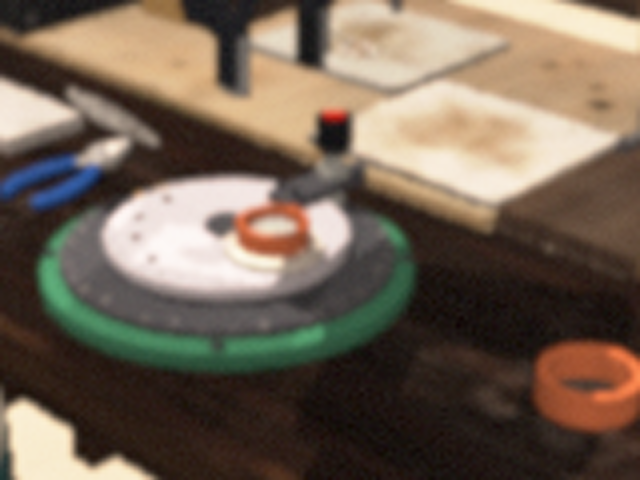

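The ring sits flat around the boss, at crop (275,230). Next, the knob.

>>> send_rows(motion="-0.3 0 0.6 0 0.14 0;-0.6 0 1.2 0 0.29 0;-0.9 0 1.8 0 0.44 0;-1.2 0 2.4 0 0.59 0;-1.32 0 3.21 0 0.74 0;-1.32 0 3.21 0 0.89 0;-1.32 0 3.21 0 1.04 0;-1.32 0 3.21 0 1.19 0;-1.32 0 3.21 0 1.34 0;-1.32 0 3.21 0 1.49 0;-1.32 0 3.21 0 1.6 0;-1.32 0.6 3.21 0 1.6 0;-1.32 1.2 3.21 0 1.6 0;-1.32 1.5 3.21 0 1.6 0;-1.32 1.5 3.21 0 1.6 0;-1.32 1.5 3.21 0 1.6 0")

```text
clock: 10.5
tcp_pos: [0.5673, 0.2857, 0.1127]
tool_rot: [0.01, -0.01, -0.707, 0.707]
ft_force: [-0.1, 0.2, 0.9]
grip_width: 0.0552
```

```bash
python3 -c "
from h import *
st()
print(go((.5677,.286,.077),-91.7))"
```

```text
t 10.5 tcp [0.5673 0.2857 0.1127] jaw -91.6 tilt [ 0.001 -1.     0.   ] F [-0.1  0.2  0.9] w 0.0552 q [ 0.43  0.1   1.68 -0.    1.36  2.03]
[-1.400e-02  1.189e+00 -1.000e-02 -0.000e+00  1.000e-03  1.000e-03]
```

>>> send_rows(motion="0 0.5 0 0 0 0;0 1 0 0 0 0;0 1.19 0 0 0 0;0 1.19 0 0 0 0;0 1.19 0 0 0 0")

```text
clock: 11.0
tcp_pos: [0.5674, 0.2858, 0.0774]
tool_rot: [0.01, -0.01, -0.707, 0.707]
ft_force: [-0.0, -0.2, 0.2]
grip_width: 0.0557
```

>>> send_rows(motion="0 0 0 0 0 0;0 0 0 0 0 0;0 0 0 0 0 0", jaw=0.3, grip_force=20)

```text
clock: 11.3
tcp_pos: [0.5675, 0.2858, 0.0777]
tool_rot: [-0.01, 0.011, 0.707, -0.707]
ft_force: [-0.2, -0.3, 0.9]
grip_width: 0.0299
```

>>> send_rows(motion="0 0 0 0 0 0;0 0 0 0 0 0;0 0 0 0 0 0;0 0 0 0 0 0", jaw=1, grip_force=20)

```text
clock: 11.7
tcp_pos: [0.5675, 0.2859, 0.0778]
tool_rot: [-0.01, 0.011, 0.707, -0.707]
ft_force: [-0.5, 0.1, 5.0]
grip_width: 0.0245
```

>>> send_rows(motion="0 -0.1 0 0 0 0;0 -0.2 0 0 0 0;0 -0.3 0 0 0 0;0 -0.37 0 0 0 0;0 -0.37 0 0 0 0;0 -0.37 0 0 0 0", grip_force=40)

```text
clock: 12.3
tcp_pos: [0.5673, 0.2858, 0.0875]
tool_rot: [0.01, -0.01, -0.707, 0.707]
ft_force: [5.0, 3.0, -8.9]
grip_width: 0.0237
```

```bash
python3 - <<'E'
from h import *
st();o=ctrl.get_obs();p=np.array(o["tcp_pos"])
C=np.array([.4725,.2886]);k=p[:2]-C;r=np.hypot(*k);a=np.arctan2(k[1],k[0]);print(r,np.degrees(a))
for d in range(4,65,4):
    t=a+np.radians(d);q=C+.0953*np.array([np.cos(t),np.sin(t)]);print(d,go((q[0],q[1],p[2]),-91.6+d,o))
c=cam('scene');save(c,'s4.png',(230,150,330,225),6)
E
```

```text
t 12.3 tcp [0.5673 0.2858 0.0875] jaw -91.7 tilt [ 0. -1.  0.] F [ 5.   3.  -8.9] w 0.0237 q [0.43 0.12 1.7  0.   1.32 2.03]
0.09481905546893413 -1.7100329503751417
4 [-0.008 -0.    -0.222 -0.    -0.071  0.   ]
8 [ 0.015 -0.    -0.442 -0.    -0.141  0.   ]
12 [ 0.053 -0.    -0.66  -0.    -0.211  0.   ]
16 [ 0.107 -0.    -0.876 -0.    -0.281  0.   ]
20 [ 0.175 -0.    -1.087  0.    -0.35   0.   ]
24 [ 0.258  0.    -1.292  0.    -0.42   0.   ]
28 [ 0.355  0.    -1.492  0.    -0.49   0.   ]
32 [ 0.466  0.    -1.684  0.    -0.56   0.   ]
36 [ 0.59   0.    -1.868  0.    -0.63   0.   ]
40 [ 0.726  0.    -2.042  0.    -0.699  0.   ]
44 [ 0.874  0.    -2.207  0.    -0.769  0.   ]
48 [ 1.034  0.    -2.361  0.    -0.839  0.   ]
52 [ 1.203  0.    -2.504  0.    -0.909  0.   ]
56 [ 1.383  0.    -2.634  0.    -0.979  0.   ]
60 [ 1.571  0.    -2.752  0.    -1.049  0.   ]
64 [ 1.766  0.    -2.856  0.    -1.118  0.   ]
```

View pics/s4.png

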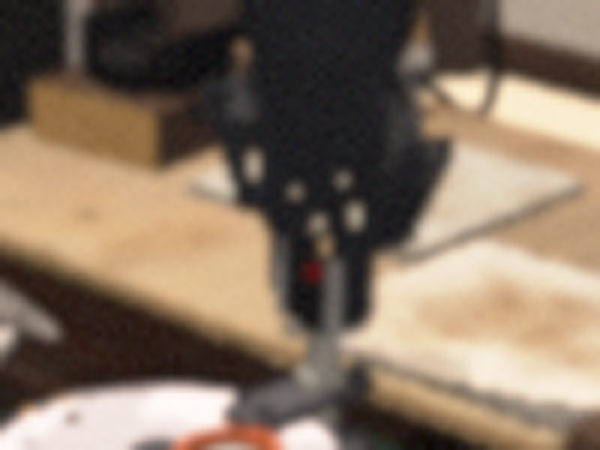

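The knob is gripped and lifted about 10 mm, and the 8.9 N pull matches the spring. I'll swing in stages.

>>> send_rows(motion="0 0 -0.11 0 -0.035 0;-0.01 0 -0.22 0 -0.07 0;0 0 -0.33 0 -0.105 0;0.015 0 -0.44 0 -0.14 0;0.03 0 -0.55 0 -0.175 0;0.053 0 -0.66 0 -0.21 0;0.08 0 -0.77 0 -0.245 0;0.107 0 -0.876 0 -0.28 0;0.14 0 -0.98 0 -0.315 0;0.175 0 -1.087 0 -0.35 0;0.175 0 -1.087 0 -0.35 0")

```text
clock: 13.45
tcp_pos: [0.5627, 0.3189, 0.088]
tool_rot: [0.113, -0.114, 0.698, -0.698]
ft_force: [1.4, 3.2, -10.0]
grip_width: 0.0239
```

```bash
python3 - <<'E'
from h import *
st();o=ctrl.get_obs();p=np.array(o["tcp_pos"])
C=np.array([.4725,.2886]);k=p[:2]-C;r=np.hypot(*k);a=np.arctan2(k[1],k[0]);print(r,np.degrees(a))
u=np.array([np.cos(a),np.sin(a)]);F=o["ft_force"][:2];print("Frad",F@u,"Ftan",F@[-u[1],u[0]])
for d in range(22,63,4):
    t=np.radians(-1.7+d);q=C+.0953*np.array([np.cos(t),np.sin(t)]);print(d,go((q[0],q[1],.0875),-91.6+d,o))
E
```

```text
t 13.45 tcp [0.5627 0.3189 0.088 ] jaw -71.5 tilt [ 0.001 -1.    -0.   ] F [  1.4   3.2 -10. ] w 0.0239 q [0.48 0.14 1.68 0.   1.32 1.72]
0.09514768118039393 18.55416920496217
Frad 2.345228699061295 Ftan 2.5560444785586833
22 [-0.004  0.018 -0.097  0.    -0.033  0.001]
26 [ 0.011  0.018 -0.318  0.    -0.103  0.001]
30 [ 0.041  0.018 -0.538  0.    -0.173  0.001]
34 [ 0.087  0.018 -0.755  0.    -0.243  0.001]
38 [ 0.147  0.019 -0.968  0.    -0.313  0.001]
42 [ 2.220e-01  1.900e-02 -1.177e+00  0.000e+00 -3.820e-01  1.000e-03]
46 [ 3.12e-01  1.90e-02 -1.38e+00  0.00e+00 -4.52e-01  1.00e-03]
50 [ 4.150e-01  1.900e-02 -1.576e+00  0.000e+00 -5.220e-01  1.000e-03]
54 [ 5.320e-01  1.900e-02 -1.764e+00  0.000e+00 -5.920e-01  1.000e-03]
58 [ 6.620e-01  1.900e-02 -1.944e+00  0.000e+00 -6.620e-01  1.000e-03]
62 [ 8.040e-01  1.900e-02 -2.114e+00  0.000e+00 -7.310e-01  1.000e-03]
```

>>> send_rows(motion="0 0 -0.21 0 -0.068 0;0.011 0 -0.318 0 -0.103 0;0.025 0 -0.43 0 -0.138 0;0.041 0 -0.538 0 -0.173 0;0.087 0 -0.755 0 -0.243 0;0.147 0 -0.968 0 -0.313 0;0.222 0 -1.177 0 -0.382 0;0.312 0 -1.38 0 -0.452 0;0.415 0 -1.576 0 -0.522 0;0.532 0 -1.764 0 -0.592 0;0.662 0 -1.944 0 -0.662 0;0.73 0 -2.03 0 -0.697 0;0.77 0 -2.07 0 -0.714 0;0.77 0 -2.07 0 -0.714 0;0.77 0 -2.07 0 -0.714 0")

```text
clock: 14.95
tcp_pos: [0.5214, 0.3704, 0.0885]
tool_rot: [0.35, -0.35, 0.615, -0.614]
ft_force: [-0.4, 1.3, -9.0]
grip_width: 0.0233
```

```bash
cat >> h.py <<'E'
def pol():
    st();o=ctrl.get_obs();p=np.array(o["tcp_pos"]);k=p[:2]-C;a=np.arctan2(k[1],k[0]);u=np.array([np.cos(a),np.sin(a)]);F=np.array(o["ft_force"])[:2]
    print("r",np.hypot(*k).round(4),"swing",(np.degrees(a)+1.7).round(2),"Frad",(F@u).round(1),"Ftan",(F@[-u[1],u[0]]).round(1));return o
def arc(o,ds,z):
    for d in ds:
        t=np.radians(-1.7+d);q=C+.0953*np.array([np.cos(t),np.sin(t)]);print(d,go((q[0],q[1],z),-91.6+d,o))
C=np.array([.4725,.2886])
E
python3 - <<'E'
from h import *
o=pol()
c=cam('top');save(c,'t5.png',(195,185,275,245),8)
E
```

```text
t 14.95 tcp [0.5214 0.3704 0.0885] jaw -30.7 tilt [-0. -1. -0.] F [-0.4  1.3 -9. ] w 0.0233 q [0.58 0.13 1.69 0.   1.32 1.11]
r 0.0953 swing 60.81 Frad 1.0 Ftan 1.0
```

View pics/t5.png

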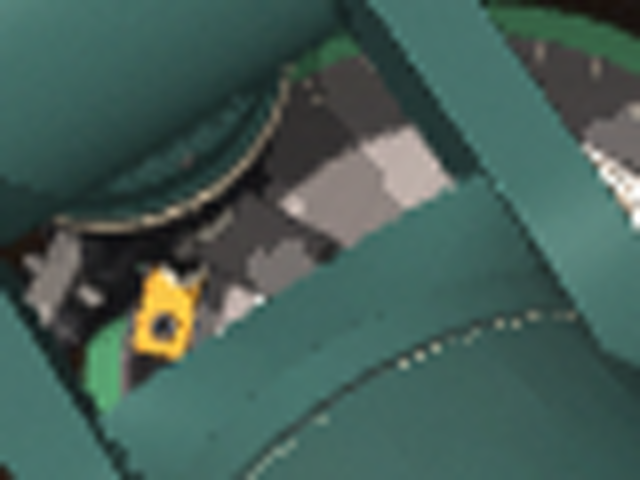

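The top crop shows the shoe's far screw at (165,322) and the hole hidden under the gripper. The swing is 60.8°, about 8° short of the seen hole. I'll lower the pin onto the shoe and open the jaws slightly so the spring carries it.

>>> send_rows(motion="0 0.05 0 0 0 0;0 0.1 0 0 0 0;0 0.11 0 0 0 0;0 0.11 0 0 0 0")

```text
clock: 15.4
tcp_pos: [0.5215, 0.3702, 0.085]
tool_rot: [0.35, -0.35, 0.615, -0.615]
ft_force: [-0.6, 3.9, -9.1]
grip_width: 0.0239
```

```bash
python3 -c "
from h import *
o=pol()"
```

```text
t 15.4 tcp [0.5215 0.3702 0.085 ] jaw -30.7 tilt [-0. -1. -0.] F [-0.6  3.9 -9.1] w 0.0239 q [0.58 0.13 1.7  0.   1.31 1.11]
r 0.0952 swing 60.7 Frad 3.0 Ftan 2.5
```

>>> send_rows(motion="0 0 0 0 0 0;0 0 0 0 0 0;0 0 0 0 0 0", jaw=0.32, grip_force=20)

```text
clock: 15.7
tcp_pos: [0.522, 0.3702, 0.0859]
tool_rot: [-0.35, 0.349, -0.614, 0.615]
ft_force: [-0.2, -1.1, -0.1]
grip_width: 0.0293
```

```bash
python3 -c "
from h import *
o=pol();arc(o,(61,62,63,64,65,66,67,68,69,70,71),.085)"
```

```text
t 15.7 tcp [0.522  0.3702 0.0859] jaw -30.7 tilt [-0.001 -1.     0.001] F [-0.2 -1.1 -0.1] w 0.0293 q [ 0.58  0.13  1.7  -0.    1.32  1.11]
r 0.0954 swing 60.47 Frad -1.0 Ftan -0.4
61 [ 0.003  0.029 -0.029 -0.001 -0.002 -0.001]
62 [ 0.004  0.029 -0.085 -0.001 -0.019 -0.001]
63 [ 0.005  0.029 -0.14  -0.001 -0.037 -0.001]
64 [ 0.008  0.029 -0.196 -0.001 -0.054 -0.001]
65 [ 0.011  0.029 -0.251 -0.001 -0.072 -0.001]
66 [ 0.015  0.029 -0.306 -0.001 -0.089 -0.001]
67 [ 0.021  0.029 -0.361 -0.001 -0.107 -0.001]
68 [ 0.027  0.029 -0.416 -0.001 -0.124 -0.001]
69 [ 0.034  0.029 -0.471 -0.001 -0.142 -0.001]
70 [ 0.042  0.029 -0.526 -0.001 -0.159 -0.001]
71 [ 0.052  0.029 -0.581 -0.001 -0.177 -0.001]
```

>>> send_rows(motion="0 0 -0.03 0 0 0;0 0 -0.06 0 -0.01 0;0 0 -0.085 0 -0.02 0;0 0 -0.11 0 -0.03 0;0.005 0 -0.14 0 -0.037 0;0.005 0 -0.17 0 -0.045 0;0.01 0 -0.2 0 -0.055 0;0.01 0 -0.23 0 -0.065 0;0.01 0 -0.25 0 -0.072 0;0.01 0 -0.28 0 -0.08 0;0.015 0 -0.306 0 -0.09 0")

```text
clock: 16.8
tcp_pos: [0.514, 0.3741, 0.0853]
tool_rot: [-0.378, 0.377, -0.598, 0.599]
ft_force: [6.3, -3.1, -1.2]
grip_width: 0.0292
```

```bash
python3 -c "
from h import *
o=pol()"
```

```text
t 16.8 tcp [0.514  0.3741 0.0853] jaw -25.5 tilt [-0.    -1.     0.002] F [ 6.3 -3.1 -1.2] w 0.0292 q [ 0.59  0.12  1.71 -0.    1.31  1.04]
r 0.095 swing 65.78 Frad -0.0 Ftan -7.0
```

>>> send_rows(motion="0 0 -0.02 0 -0.006 0;0 0 -0.04 0 -0.012 0;0 0 -0.06 0 -0.018 0;0 0 -0.08 0 -0.025 0;0 0 -0.1 0 -0.031 0")

```text
clock: 17.3
tcp_pos: [0.5112, 0.3754, 0.0852]
tool_rot: [-0.387, 0.386, -0.592, 0.593]
ft_force: [6.1, -2.5, -1.5]
grip_width: 0.0292
```

>>> send_rows(motion="0 0 -0.02 0 -0.006 0;0 0 -0.04 0 -0.012 0;0 0 -0.06 0 -0.018 0")

```text
clock: 17.6
tcp_pos: [0.5094, 0.3762, 0.0849]
tool_rot: [-0.392, 0.392, -0.588, 0.589]
ft_force: [4.5, -1.1, -3.1]
grip_width: 0.0295
```

>>> send_rows(motion="0 0 -0.017 0 -0.005 0;0 0 -0.034 0 -0.01 0")

```text
clock: 17.8
tcp_pos: [0.508, 0.3769, 0.085]
tool_rot: [0.395, -0.395, 0.587, -0.587]
ft_force: [1.8, -1.4, -1.5]
grip_width: 0.0293
```

```bash
python3 -c "
from h import *
o=pol()"
```

```text
t 17.8 tcp [0.508  0.3769 0.085 ] jaw -22.1 tilt [ 0. -1. -0.] F [ 1.8 -1.4 -1.5] w 0.0293 q [0.6  0.12 1.71 0.   1.31 0.98]
r 0.0951 swing 69.77 Frad -0.6 Ftan -2.1
```

>>> send_rows(motion="0 0 -0.017 0 -0.005 0;0 0 -0.017 0 -0.005 0")

```text
clock: 18.0
tcp_pos: [0.5076, 0.3771, 0.0851]
tool_rot: [-0.396, 0.396, -0.586, 0.586]
ft_force: [1.9, -1.2, -1.5]
grip_width: 0.0291
```

```bash
python3 -c "
from h import *
o=pol()"
```

```text
t 18.0 tcp [0.5076 0.3771 0.0851] jaw -21.9 tilt [ 0. -1.  0.] F [ 1.9 -1.2 -1.5] w 0.0291 q [ 0.6   0.11  1.71 -0.    1.31  0.98]
r 0.0952 swing 70.07 Frad -0.4 Ftan -2.2
```

>>> send_rows(motion="0 0 -0.015 0 -0.005 0;0 0 -0.03 0 -0.01 0")

```text
clock: 18.2
tcp_pos: [0.5068, 0.3774, 0.085]
tool_rot: [-0.399, 0.399, -0.584, 0.584]
ft_force: [2.0, -1.0, -1.9]
grip_width: 0.0288
```

```bash
python3 -c "
from h import *
o=pol()
c=cam('scene');save(c,'s6.png',(200,150,300,225),6)"
```

```text
t 18.2 tcp [0.5068 0.3774 0.085 ] jaw -21.3 tilt [ 0. -1. -0.] F [ 2.  -1.  -1.9] w 0.0288 q [ 0.6   0.11  1.71 -0.    1.31  0.97]
r 0.0952 swing 70.58 Frad -0.2 Ftan -2.2
```

View pics/s6.png

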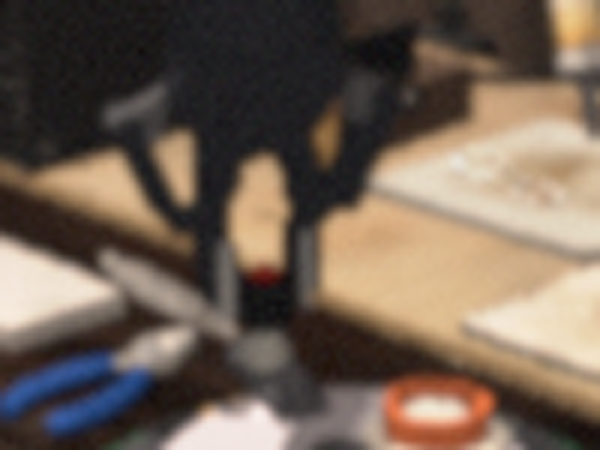

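The crop shows the red disc low between the finger pads at (265,275), with the knob's underside close to the sleeve. I'll compare that with the projected heights for pin home and pin riding.

```bash
python3 - <<'E'
from h import *
c=cam('scene');hsv=cv2.cvtColor(c["img"],cv2.COLOR_RGB2HSV);H,S,V=cv2.split(hsv)
m=((H<8)|(H>172))&(S>120)&(V>70);m[:180]=0;m[210:]=0;m[:,:230]=0;m[:,260:]=0
ys,xs=np.nonzero(m);print(len(xs),xs.mean(),ys.mean())
for d in(68.5,69.5):
  t=np.radians(d-1.7)
  for l in(0,.007): print(d,l,proj(c,[C[0]+.095*np.cos(t),C[1]+.095*np.sin(t),.0855+l]).round(1))
E
```

```text
8 243.5 195.5
68.5 0 [[244.4 195.3]]
68.5 0.007 [[244.3 192.9]]
69.5 0 [[243.8 195.4]]
69.5 0.007 [[243.7 193. ]]
```

The measured red disc row of 195.5 matches pin home (195.4), not riding (193.0), and the drag fell from 7 N to 2.2 N at the same point. I'll open the jaws and withdraw.

>>> send_rows(motion="0 0 0.04 0 0 0;0 0 0.04 0 0 0;0 0 0.04 0 0 0;0 0 0.04 0 0 0;0 -0.7 0.04 0 0 0;0 -1.5 0.04 0 0 0;0 -2.5 0.04 0 0 0;0 -3.5 0.04 0 0 0;0 -4.5 0.04 0 0 0;0 -4.5 0.04 0 0 0", jaw=-0.3)

```text
clock: 19.3
tcp_pos: [0.5088, 0.3777, 0.225]
tool_rot: [0.401, -0.397, 0.584, -0.584]
ft_force: [0.2, 0.6, -0.1]
grip_width: 0.0554
```

```bash
python3 -c "
from h import *
pol();print(go((.36,-.25,.25),-40))"
```

```text
t 19.3 tcp [0.5088 0.3777 0.225 ] jaw -21.3 tilt [-0.005 -1.     0.003] F [ 0.2  0.6 -0.1] w 0.0554 q [0.6  0.03 1.57 0.   1.54 0.97]
r 0.0962 swing 69.51 Frad 0.7 Ftan 0.1
[ 2.1291e+01 -9.3200e-01  2.9840e+00 -3.0000e-03  3.2600e-01 -6.0000e-03]
```

>>> send_rows(motion="21.3 -0.9 3 0 0 0;21.3 -0.9 3 0 0 0;21.3 -0.9 3 0 0 0;21.3 -0.9 3 0 0 0;21.3 -0.9 3 0 0 0;21.3 -0.9 3 0 0 0;21.3 -0.9 3 0 0 0;21.3 -0.9 3 0 0 0;21.3 -0.9 3 0 0 0;21.3 -0.9 3 0 0 0;21.3 -0.9 3 0 0 0;21.3 -0.9 3 0 0 0;21.3 -0.9 3 0 0 0;21.3 -0.9 3 0 0 0;21.3 -0.9 3 0 0 0;21.3 -0.9 3 0 0 0")

```text
clock: 20.9
tcp_pos: [0.3597, -0.2503, 0.2468]
tool_rot: [0.399, -0.399, 0.584, -0.584]
ft_force: [1.2, 0.1, -0.1]
grip_width: 0.0555
```

```bash
python3 - <<'E'
from h import *
st()
c=cam('top');s=cam('scene')
def red(c,b):
    hsv=cv2.cvtColor(c["img"],cv2.COLOR_RGB2HSV);H,S,V=cv2.split(hsv);m=((H<8)|(H>172))&(S>150)&(V>100)
    k=np.zeros_like(m);k[b[1]:b[3],b[0]:b[2]]=1;ys,xs=np.nonzero(m&k);return np.array([xs.mean(),ys.mean()])
uv=red(c,(200,190,240,235));P=ray(c,uv,.0855);print(uv,P.round(4));k=P[:2]-C;print(np.hypot(*k),np.degrees(np.arctan2(k[1],k[0]))+1.7)
u2=red(s,(230,180,260,210));print(u2,[proj(s,[P[0],P[1],.0855+l]).round(1).tolist() for l in(0,.007)])
a=c["img"][165:295,190:350,::-1];b=s["img"][150:280,190:350,::-1]
cv2.imwrite("pics/f.png",cv2.resize(np.vstack([a,b]),None,fx=2.3,fy=2.3,interpolation=cv2.INTER_CUBIC))
E
```

```text
t 20.9 tcp [ 0.3597 -0.2503  0.2468] jaw -21.3 tilt [-0. -1. -0.] F [ 1.2  0.1 -0.1] w 0.0555 q [-0.67 -0.42  1.92  0.    1.64 -0.29]
[214.41304348 212.76086957] [0.5087 0.3766 0.0855]
0.09514412793517785 69.34576537480783
[243.25 195.4 ] [[[243.9, 195.4]], [[243.8, 192.9]]]
```

View pics/f.png

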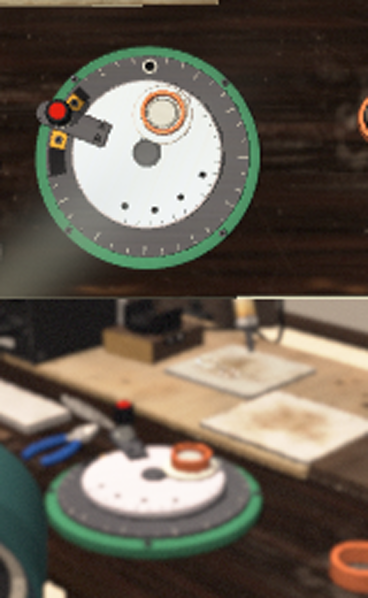

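The final view has the knob between the shoe's screws at (57,112), the loading hole empty at (149,66), and the copper ring around the boss at (162,112). The knob height matches pin home, so I'll hand in.

```bash
python3 -c "
from h import *
ctrl.job_done();st()"
```

```text
the job is handed in; nothing more can be done
the job is handed in; nothing more can be done
```

The copper blank is flat over the boss and the index pin has dropped home in the brass shoe's hole. I handed the job in at about 21 s on the clock, with the arm clear of everything.

- **Loading:** I took the smaller copper ring (47 mm measured) and squeezed it on two axes to centre it. I lowered it over the boss with almost no contact force.
- **Indexing:** I gripped the knob, lifted it about 10 mm (9–10 N measured), and swung the table counter-clockwise to about 61°. There I let the pin down on the shoe and pushed the knob with loosely opened jaws. The side force read about 7 N while the pin was riding and fell to about 2 N as it dropped in. No force reading along the way was above 12 N.
- **Last checks:**
  - The table stands at about 69.3°. I had estimated the hole at 68.5–69° from the first picture.
  - The red disc sits at row 195.4 in the scene view. The prediction was 195.4 for pin home and 192.9 for riding.
  - The ring looks flat around the boss, and I never touched the other things.
- **Not checked:** I did not push the table after release to confirm the lock, so "fully home" rests on the knob height in one view and the force drop. One pixel there is about 3 mm of lift. Forces were read only at the end of each move, so I did not see any peaks in between.

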